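Push the peg tray between the posts and shut the case

TASK

Push the orange peg tray along the table, nose first, through the narrow gap between the two metal posts and into the black case until its tail is past both posts, then push the case's swing door shut. Only push: the tray must stay flat on the table and must not be lifted or tipped, and the other things on the table are left where they are.

Things in the scene. Friction and masses are not known exactly. Their poses are not given: they have to be found in the camera images.
- case: Black peg case, fixed, 46 mm high. Origin on the table midway between two metal posts (24 mm diameter, 46 high) that flank its doorway; x points into the case, y along the doorway to the hinge side. Post centres at y = +53 and -53 mm: gap 82 mm. Side walls behind them at 44 mm either side; back wall at x = 165. No floor: the tray slides on the table. Open above up to x = 67, then a clear roof, top at 50 mm.
- case_door (a joint): Swing door, upright hinge at x = -17, y = +62 mm in the case frame. 0 = shut (across the front of both posts), grows as it opens, 1.57 = straight out along the case's -x, limit 2.2. Starts 1.7 to 2.0. Panel 6 mm thick, 4 to 118 mm from the hinge, 3 to 45 mm above the table. Light friction, stays where left, no latch.
- door_mid (a point): Middle of the door's outer face (the face that looks away from the case when shut), 61 mm from the hinge, 24 mm above the table. Its x axis is square to the panel and points from the outer face through the panel.
- tray_center (a point): Loose orange peg tray with four blue aluminium Y-pegs, 130 mm long (x), 76 wide (y), 26 high, about 0.25 kg; slides on the table. The point is its centre, 13 mm above the underside. x points to the nose, its corners rounded (10 mm radius); the tail, at -65 mm, is square. Starts outside the case, nose roughly towards the doorway, up to about 36 degrees off.
- tray_nose (a point): Middle of the tray's nose, the rounded end that goes in first: 65 mm from the tray's centre along its x, 13 mm above its underside.
- mallet_mid (a point): Bystander: steel-headed peg mallet lying on the table, 257 mm long, 44 mm high; point at mid-handle.
- clear_peg_a: Bystander: clear plastic tent peg lying near the robot, 150 mm long along x, 9 mm high, hooked at one end; origin under its middle.
- clear_peg_b: Bystander: second clear plastic tent peg, the same.
- mug: Bystander: blue mug, 82 mm across, 82 mm high; origin under its centre.
- canister: Bystander: red gas canister, 90 mm across, 90 mm high; origin under its centre.
- jar: Bystander: amber glass jar, 70 mm across, 100 mm high; origin under its centre.
- torch: Bystander: green torch lying on the table, 140 mm long along x, 34 mm high; origin under its middle.
Things that resemble listed ones, but are neither listed nor needed, are in the scene too. Leave any yellow look-alike of the case alone. Of the things that look like the part that bears tray_center, the larger one is meant.

How it is judged:
By the outcome, as a careful person would: the job done as asked, in the order asked, and still so for the second after the job is handed in, with the robot touching nothing.
It also fails if it takes over 72 s, if anything falls off the work surface, if the arm or the gripper's body presses on something with over 40 N, if the wrist force passes 120 N, or if a joint passes its speed limit or range.

ROBOT

A 6-joint arm with a two-finger parallel gripper is mounted at the origin on the work surface. World frame = base frame: x ahead of the robot, y to its left, z up, the work surface at z = 0. Lengths are in m, angles in rad, forces in N, time in s.
With the tool pointing down it reaches from about 0.35 to 0.85 m from the base axis. Payload 8.1 kg.
Tool frame: the origin (TCP) lies between the finger pads; the fingertips stand ahead of it and the grasp point (between the pads) lies 3 mm ahead of it (arm.tcp_to_tips is the z of the fingertips in the tool frame, in m); z points along the fingers, x is the direction in which the jaws open and shut, and the axes are right-handed (so a half turn about z gives the same grasp; the last joint's range is limited). The gripper opens to 93 mm and grips with 3 to 60 N. Pads are 15 mm wide; open, the fingers measure 128 mm over their backs; the gripper's body (75 mm by 188 mm) begins 65 mm behind the grasp point.
Start: joints at [-1.341, 0.13, 1.488, -0, 1.523, -0.085], TCP at [0.186, -0.571, 0.241] pointing down, gripper open.
Joint ranges: [-2.96, 2.96], [-0.89, 2.26], [0.02, 2.5], [-1.34, 4.48], [0, 2.73], [-2.66, 2.66]. Speed limits (rad/s): [2.39, 2.39, 2.79, 3.14, 3.14, 3.14].

INTERFACE

Orientations are given as a unit quaternion [x, y, z, w].
In Python, from plant import arm, grab_frame, camera_info, job, finder, telemetry gives the robot as it stands. The module is installed in compiled form; this text tells all that it offers. Calls block until the motion is done:
- arm.movep(position, orientation): joint-space move of the TCP to a pose.
- arm.servo_line(position, max_speed=0.15, rot=None): straight line of the TCP; rot=None keeps the orientation; max_speed is the mean speed in m/s.
- arm.movej(angles): joint-space move.
- arm.set_gripper(opening, squeeze=None): opening from 0.0 (shut) to 1.0 (fully open); squeeze is the grip in N (None keeps the last); returns when the fingers have stopped.
- arm.wait(seconds).
- arm.ik(position, orientation): joint angles nearest the present ones, or None.
- grab_frame(name): name is "side" or "top"; returns (picture, depth): 384x512x3 uint8, red, green, blue; 384x512 float32, m along the optical axis (not along the pixel's ray), 0 where there is no reading.
- camera_info(name): a dict with "fov_y" (degrees; the focal length in pixels is half the picture's height over the tangent of half this angle, whatever the lens; pixels are square), "cx", "cy" (the principal point, pixels), "R" (3x3) and "t" (3): a world point X has camera coordinates R X + t. Camera axes: x right, y down, z forward; pixel columns grow to the right and rows downward; lengths in m; the calibration is good to about 2 mm. A picture is of the moment at which its call begins. camera_info takes no time and is no camera call.
A pose or a line that the arm cannot do raises arm.Unreachable and nothing moves.
- job.hand_in(): hands the job in, once; it reports no verdict.
Trained networks look in the newest picture that a camera, given by its name, has taken for a name from the list of things; names that differ only in an ending like _2 or _b are one class to them, and where a whole thing is asked for, a point or a joint stands for the part that bears it (a point fixed in the world has none). Each returns a list of dicts, best first, with "score" (0 to 1); they miss things now and then, are a little off and sometimes report something else, mostly with a low value. They report only what shows in the picture. A call takes as long as a camera call. They do not tell look-alikes from the thing itself.
- finder.search_frame(label, camera): "xy" ([column, row] in pixels, amid what is visible of it).
Readings, each from a call of its own:
- telemetry.read_time_s(): time.
- telemetry.read_joint_pos(): joint angles.
- telemetry.read_joint_vel(): joint speeds.
- telemetry.read_joint_efforts(): joint torques, N m.
- telemetry.read_tool_pos(): TCP position.
- telemetry.read_ee_rot(): TCP orientation.
- telemetry.read_contact_force(): force on the tool from outside, world axes, zero at the start.
- telemetry.read_ft_torque(): the same for the moment, N m.
- telemetry.read_grip_width(): opening from 0.0 (shut) to 1.0 (fully open).
Only numpy, scipy, OpenCV 4.12 (cv2) and the standard library are available. Lean on these libraries where they do the work, as an engineer would, in place of code of your own. Each camera call takes 0.05 s, during which the arm holds its last target.

## Working session

There is one attempt and no reset: what is moved stays moved. The work goes in short steps, each a Python script; the robot and the scene stay as the last script left them, time stands still between calls to the robot, and variables do not carry over. Pictures are saved under pics/ and viewed, and the job is handed in when it is done.

```bash
mkdir -p pics; ls; python3 - <<'E'
from plant import *
import cv2,numpy as np
for n in("side","top"):
    p,d=grab_frame(n); cv2.imwrite(f"pics/{n}0.png",p[:,:,::-1]); np.save(f"{n}0.npy",d)
    c=camera_info(n); print(n,c, (d==0).mean())
print(telemetry.read_time_s(),arm.tcp_to_tips,telemetry.read_ee_rot())
E
```

```text
pics
side {'fov_y': 43.445608536906505, 'cx': 250.22089936979913, 'cy': 189.59768617526797, 'R': array([[-0.75682846, -0.65324282, -0.02201117],
       [-0.40188411,  0.49164148, -0.77251396],
       [ 0.5154608 , -0.57581461, -0.63461618]]), 't': array([0.37944736, 0.24649598, 1.19545898])} 0.0041656494140625
top {'fov_y': 55.41193255357, 'cx': 252.30193729478367, 'cy': 197.26229034109696, 'R': array([[ 0.00396132, -0.99998473, -0.00385302],
       [-0.97670344, -0.00304233, -0.21457196],
       [ 0.21455697,  0.00461325, -0.97670058]]), 't': array([0.02595344, 0.4867332 , 1.016588  ])} 0.004002888997395833
0.1 0.022 [ 8.09213854e-01 -5.87513633e-01 -6.25505235e-04 -5.28342717e-04]
```

View pics/side0.png

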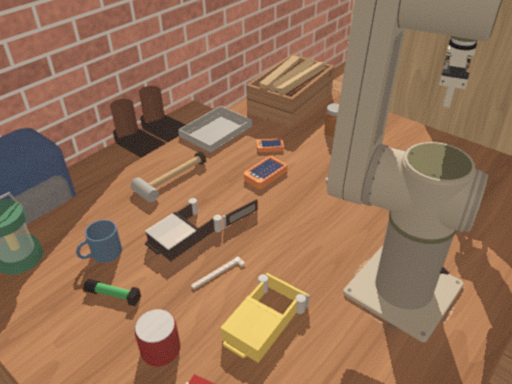

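View pics/top0.png

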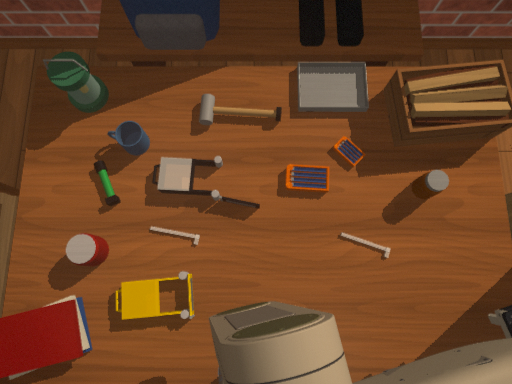

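```bash
cat > h.py <<'E'
from plant import *
import cv2,numpy as np
def K(n):
    c=camera_info(n); f=192/np.tan(np.radians(c['fov_y']/2)); return c,f
def unproj(n,d):
    c,f=K(n); v,u=np.mgrid[0:384,0:512].astype(float)
    P=np.stack([(u-c['cx'])/f*d,(v-c['cy'])/f*d,d],-1)
    return (P-c['t'])@c['R']
def proj(n,X):
    c,f=K(n); q=np.asarray(X)@c['R'].T+c['t']
    return np.stack([c['cx']+f*q[...,0]/q[...,2],c['cy']+f*q[...,1]/q[...,2]],-1)
E
python3 - <<'E'
from h import *
p=cv2.imread("pics/top0.png"); cv2.imwrite("pics/ct.png",cv2.resize(p[120:230,145:375],None,fx=3.4,fy=3.4,interpolation=cv2.INTER_CUBIC))
s=cv2.imread("pics/side0.png"); cv2.imwrite("pics/cs.png",cv2.resize(s[130:270,140:320],None,fx=4,fy=4,interpolation=cv2.INTER_CUBIC))
for n in("top","side"):
    X=unproj(n,np.load(n+"0.npy"))
    im=cv2.imread(f"pics/{n}0.png")
    b,g,r=[im[:,:,i].astype(int) for i in range(3)]
    print(n)
    pts=dict(top=[(270,240),(320,130),(218,160),(215,194),(258,206),(308,178),(176,175)],side=[(260,260),(300,190),(193,205),(218,220),(258,207),(266,172)])[n]
    for u,v in pts: print((u,v),X[v,u].round(4))
E
```

```text
top
(270, 240) [ 0.3675 -0.0257 -0.0012]
(320, 130) [ 0.7205 -0.1884 -0.0027]
(218, 160) [0.6025 0.1314 0.0469]
(215, 194) [0.4977 0.1379 0.0458]
(258, 206) [0.4643 0.0108 0.0344]
(308, 178) [ 0.554  -0.1415  0.0221]
(176, 175) [0.555  0.2555 0.0479]
side
(260, 260) [0.3351 0.1529 0.    ]
(300, 190) [ 0.4276 -0.1524 -0.002 ]
(193, 205) [0.5985 0.1403 0.0391]
(218, 220) [0.4927 0.1453 0.0461]
(258, 207) [ 0.4715 -0.001   0.0061]
(266, 172) [ 0.5427 -0.1255  0.0292]
```

```bash
python3 - <<'E'
from h import *
for l in("tray_center","tray_nose","case_door","door_mid","case"):
  for n in("top","side"): print(l,n,[(np.round(r["xy"],1).tolist(),round(r["score"],2)) for r in finder.search_frame(l,n)])
E
```

```text
tray_center top [([304.9, 176.7], 0.89), ([346.2, 150.0], 0.57)]
tray_center side [([270.5, 147.0], 0.75), ([262.1, 172.6], 0.73)]
tray_nose top [([345.9, 152.0], 0.81), ([306.1, 176.1], 0.71), ([183.7, 177.2], 0.67), ([87.5, 248.2], 0.43), ([180.3, 232.7], 0.38)]
tray_nose side [([270.0, 143.4], 0.89), ([264.9, 171.7], 0.6), ([218.4, 267.8], 0.23)]
case_door top [([236.9, 201.0], 0.74)]
case_door side [([284.9, 286.1], 0.77), ([237.5, 211.8], 0.75)]
door_mid top [([191.8, 296.3], 0.71), ([186.1, 233.9], 0.68), ([241.3, 202.7], 0.55)]
door_mid side [([217.0, 271.0], 0.74), ([283.8, 286.6], 0.69), ([239.9, 210.9], 0.58)]
case top [([143.3, 301.9], 0.9), ([185.0, 175.3], 0.77)]
case side [([180.9, 229.3], 0.95), ([258.6, 323.2], 0.57)]
```

View pics/ct.png

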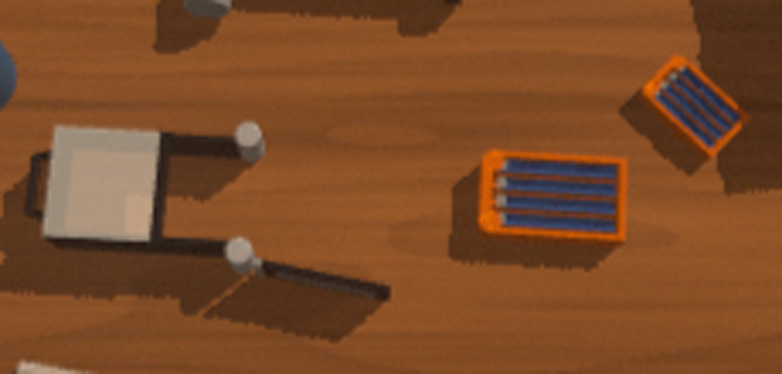

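View pics/cs.png

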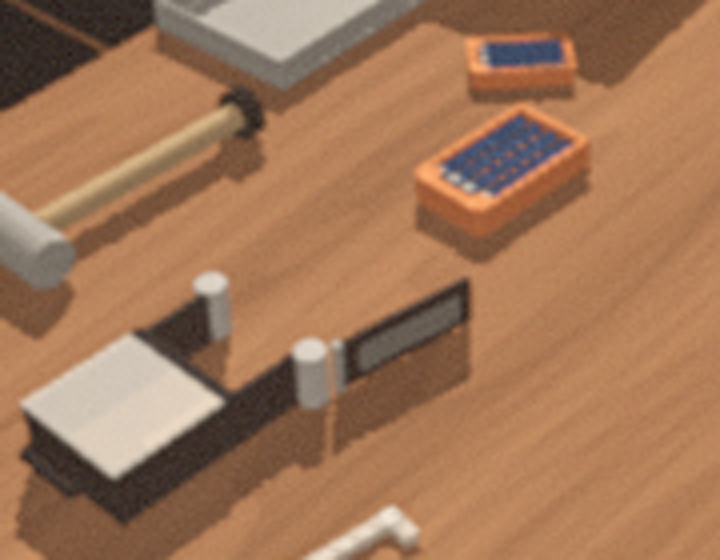

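```bash
cat >> h.py <<'E'
from scipy.optimize import least_squares
def orange_rect(n,im,X,near=None):
    hsv=cv2.cvtColor(im,cv2.COLOR_RGB2HSV).astype(int)
    b=im.astype(int)
    m=(((hsv[...,0]<14)&(hsv[...,1]>205)&(hsv[...,2]>150))|((hsv[...,0]>95)&(hsv[...,0]<130)&(hsv[...,1]>70)))
    m=m.astype(np.uint8)
    m=cv2.morphologyEx(m,cv2.MORPH_CLOSE,np.ones((3,3),np.uint8))
    k,l,st,ce=cv2.connectedComponentsWithStats(m)
    out=[]
    for i in range(1,k):
        if st[i,4]<60: continue
        x=X[l==i]; out.append((i,st[i,4],ce[i],np.median(x,0)))
    return out,l
E
python3 - <<'E'
from h import *
for n in("top","side"):
    im=cv2.imread(f"pics/{n}0.png")[:,:,::-1].copy(); d=np.load(n+"0.npy"); X=unproj(n,d)
    o,l=orange_rect(n,im,X)
    for q in o:
        if not(0.35<q[3][0]<.8 and -.4<q[3][1]<0): continue
        x=X[l==q[0]]; x=x[(x[:,2]>0.018)&(x[:,2]<.034)]
        r=cv2.minAreaRect((x[:,:2]*1000).astype(np.float32))
        print(n,q[1],q[2].round(1),q[3].round(3),r,np.median(x[:,2]))
    # posts: points z .04-.052 
    for c0 in((.605,.135),(.498,.138)):
        s=(np.hypot(X[...,0]-c0[0],X[...,1]-c0[1])<.03)&(X[...,2]>.040)&(X[...,2]<.055)
        h=im.astype(int); s&=(h.min(-1)>110)
        x=X[s]; print(" post",s.sum(),x.mean(0).round(4),cv2.minEnclosingCircle((x[:,:2]*1000).astype(np.float32)))
    s=(X[...,2]>.015)&(X[...,2]<.05)&(X[...,0]>.43)&(X[...,0]<.52)&(X[...,1]>-.03)&(X[...,1]<.11)
    x=X[s]; print(" door",s.sum(),cv2.fitLine((x[:,:2]).astype(np.float32),cv2.DIST_HUBER,0,.01,.01).ravel(),x.min(0),x.max(0))
    s=(X[...,2]>.044)&(X[...,2]<.056)&(X[...,0]>.48)&(X[...,0]<.62)&(X[...,1]>.19)&(X[...,1]<.33)
    x=X[s]; print(" roof",cv2.minAreaRect((x[:,:2]*1000).astype(np.float32)),np.median(x[:,2]))
    s=(abs(X[...,2])<.008)&(X[...,0]>.35)&(X[...,0]<.75)&(X[...,1]>-.3)&(X[...,1]<.3); print(" table",np.median(X[s][:,2]))
E
```

```text
top 426 [348.9 150.5] [ 0.646 -0.274  0.015] ((644.6893310546875, -270.9976806640625), (87.43701934814453, 51.37577819824219), 44.77610397338867) 0.018880226510776324
top 894 [307.6 176.7] [ 0.56  -0.142  0.022] ((556.5120849609375, -139.48291015625), (130.6420135498047, 77.11870574951172), 86.64646911621094) 0.023068774272149914
 post 39 [0.606  0.1325 0.045 ] ((606.2638549804688, 132.89584350585938), 10.538300514221191)
 post 40 [0.5002 0.1381 0.0459] ((500.56085205078125, 137.98175048828125), 10.474650382995605)
 door 143 [0.19333614 0.98113257 0.47283122 0.05526033] [0.46316028 0.00767724 0.01510995] [0.48960012 0.10960609 0.0495797 ]
 roof ((558.5596313476562, 248.15867614746094), (117.95573425292969, 100.95706176757812), 87.2341537475586) 0.0485587284541658
 table -0.0006696788933327184
side 68 [270.8 142.9] [ 0.647 -0.277  0.017] ((642.8572387695312, -273.2688903808594), (56.86601257324219, 24.702911376953125), 49.55630874633789) 0.01955232398312939
side 135 [265.4 167.4] [ 0.567 -0.151  0.024] ((560.45751953125, -146.03074645996094), (85.08087921142578, 52.34621047973633), 86.93938446044922) 0.0240184697168607
 post 44 [0.6041 0.1352 0.0477] ((604.24072265625, 135.3004150390625), 13.982336044311523)
 post 63 [0.4979 0.1394 0.047 ] ((497.9867248535156, 135.4815673828125), 18.495296478271484)
 door 293 [0.19645028 0.9805138  0.47446686 0.05663634] [0.46305103 0.00897326 0.01527484] [0.49078589 0.10967596 0.04999123]
 roof ((559.337646484375, 249.87860107421875), (119.19132995605469, 105.87811279296875), 87.43526458740234) 0.05104125114933435
 table 0.002193060345169678
```

```bash
cat >> h.py <<'E'
TH=np.radians(87.3)
CX=np.array([np.cos(TH),np.sin(TH)]); CY=np.array([-CX[1],CX[0]]); C0=np.array([.5525,.136])
def W(x,y): return C0+x*CX+y*CY
def inC(p): p=np.asarray(p)[:2]-C0; return p@CX,p@CY
def Q(a): return [float(np.cos(a/2)),float(np.sin(a/2)),0.,0.]
def P(xy,z): return [float(xy[0]),float(xy[1]),float(z)]
def F(): return np.round(telemetry.read_contact_force(),1)
def look(tag):
    for n in("top","side"):
        p,d=grab_frame(n); cv2.imwrite(f"pics/{n}{tag}.png",p[:,:,::-1]); np.save(f"{n}{tag}.npy",d)
        if n=="top":
            X=unproj(n,d); o,l=orange_rect(n,p,X)
            for q in o:
                if not(0.35<q[3][0]<.63 and q[1]>300): continue
                x=X[l==q[0]]; x=x[(x[:,2]>0.018)&(x[:,2]<.034)]
                r=cv2.minAreaRect((x[:,:2]*1000).astype(np.float32))
                print(n,r,"case mm",np.round(np.array(inC(np.array(r[0])/1000))*1000,1))
E
python3 - <<'E'
from h import *
print(inC([.5565,-.1395]))
a=TH-np.pi  # jaw axis along tray length
xs=inC([.5565,-.1395])[0]
# side push: from case -y side
y0=-(.038+.0075)  # target
start=W(xs,y0-.017-.02)
for t in(a,a+np.pi): print(t,arm.ik(P(start,.2),Q(t)))
arm.set_gripper(0.6)
arm.movep(P(start,.2),Q(a)); print(telemetry.read_joint_pos().__repr__())
arm.servo_line(P(start,.030),.15); print(F())
arm.servo_line(P(W(xs,y0),.030),.05); print(F(),telemetry.read_tool_pos())
arm.servo_line(P(W(xs,y0-.03),.030),.1)
arm.servo_line(P(W(xs,y0-.03),.15),.2); print(F())
look("1"); print(telemetry.read_time_s())
E
```

```text
(np.float64(-0.2750057347491842), np.float64(-0.016973386670354442))
-1.6179202165987434 [-3.05687701e-01  2.52754481e-01  1.42442956e+00 -4.44089210e-16
  1.46440861e+00  1.31223252e+00]
1.5236724369910497 [-3.05687701e-01  2.52754481e-01  1.42442956e+00 -4.44089210e-16
  1.46440861e+00 -1.82936014e+00]
array([-3.07059018e-01,  2.52636646e-01,  1.42439311e+00, -2.85254540e-04,
        1.46445831e+00,  1.31183280e+00])
[ 0.1 -0.2  0.2]
[-0.5  0.9 -0.1] [ 0.58464139 -0.1407686   0.02974884]
[-0.1 -0.5 -0.6]
7.05
```

View pics/top1.png

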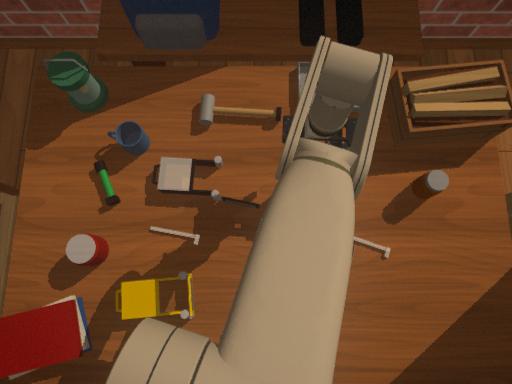

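View pics/side1.png

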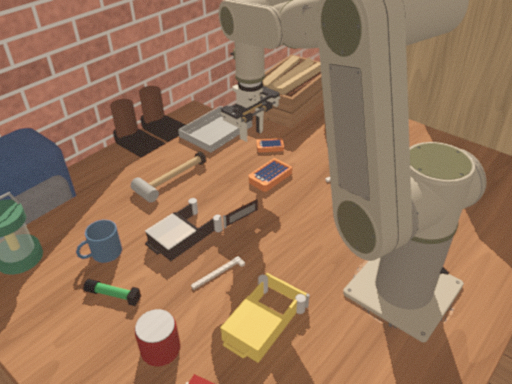

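The side view shows the tray shifted, at about (270,176), but the arm hides it in the top view. I'll move behind the tail and look again.

```bash
python3 - <<'E'
from h import *
a=TH-np.pi/2   # jaw axis along case -y.. 
xt=-.275-.065-.0075-.04
s=W(xt,0)
for t in(a,a-np.pi): print(arm.ik(P(s,.15),Q(t)))
arm.set_gripper(0.3)
arm.movep(P(W(xt,-.06),.15),Q(a)); arm.movep(P(s,.15),Q(a)); print(telemetry.read_joint_pos())
look("2"); print(telemetry.read_time_s())
E
```

```text
[-5.26165714e-01  1.63500303e-01  1.61959083e+00 -4.44089210e-16
  1.35850153e+00 -4.79041825e-01]
None
[-5.26456191e-01  1.61390000e-01  1.62157752e+00  1.30166143e-04
  1.35836356e+00 -4.78284182e-01]
top ((536.4801025390625, -138.8365478515625), (129.9710235595703, 76.41928100585938), 86.91053771972656) case mm [-275.3    3.1]
9.7083
```

View pics/top2.png

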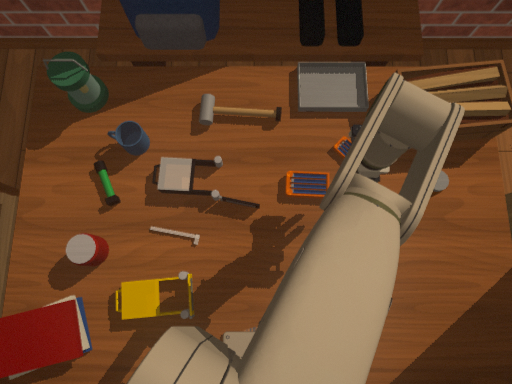

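View pics/side2.png

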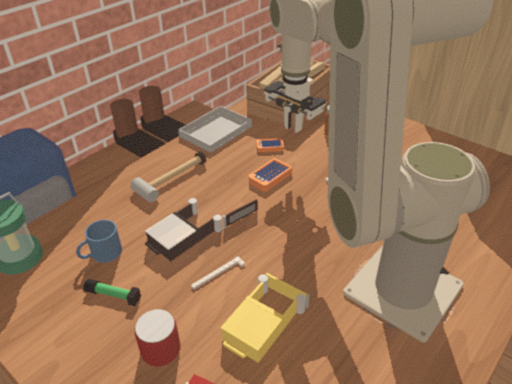

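```bash
cat >> h.py <<'E'
def overlay(n,tag,tc,th,box,k,out):
    im=cv2.imread(f"pics/{n}{tag}.png")
    x0,y0,x1,y1=box; c=cv2.resize(im[y0:y1,x0:x1],None,fx=k,fy=k,interpolation=cv2.INTER_CUBIC)
    def draw(pts,col):
        q=(proj(n,pts)-[x0,y0]+.5)*k-.5
        cv2.polylines(c,[np.round(q*8).astype(np.int32)],True,col,1,cv2.LINE_AA,3)
    t=np.linspace(0,2*np.pi,40)
    for y in(.053,-.053):
        for z in(.046,):
            draw(np.array([[*(W(.012*np.cos(a),y+.012*np.sin(a))),z] for a in t]),(0,255,0))
    ex=np.array([np.cos(th),np.sin(th)]); ey=np.array([-ex[1],ex[0]])
    for z in(.026,): draw(np.array([[*(np.array(tc)+sx*.065*ex+sy*.038*ey),z] for sx,sy in((1,1),(1,-1),(-1,-1),(-1,1))]),(255,255,0))
    cv2.imwrite(out,c)
E
python3 - <<'E'
from h import *
overlay("top","2",(.5365,-.1388),np.radians(86.9),(205,145,335,215),6,"pics/ov_t2.png")
overlay("side","2",(.5365,-.1388),np.radians(86.9),(180,150,300,240),6,"pics/ov_s2.png")
E
```

```text
(no output)
```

View pics/ov_t2.png

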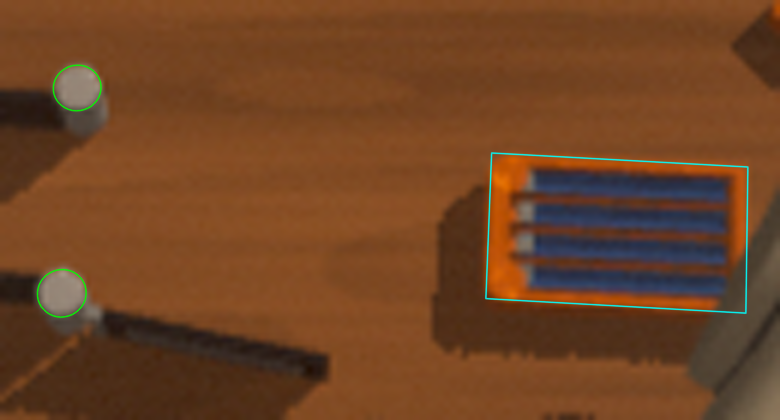

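View pics/ov_s2.png

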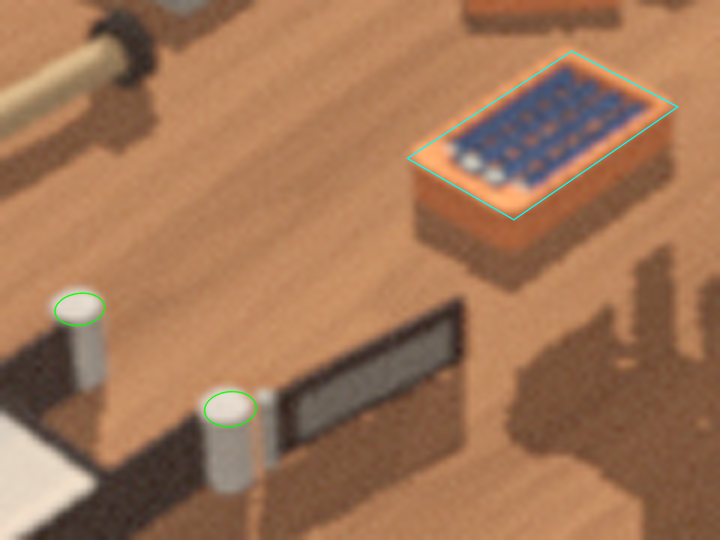

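```bash
python3 - <<'E'
from h import *
off=.065+.0075
xt=-.275-off-.03
arm.servo_line(P(W(xt,.003),.15),.15)
arm.servo_line(P(W(xt,.003),.030),.15); print(F())
arm.servo_line(P(W(-.275-off,.003),.030),.06); print(F())
arm.servo_line(P(W(-.115-off,.0),.030),.06); print(F(),telemetry.read_ft_torque())
look("3"); print(telemetry.read_time_s())
E
```

```text
[-0.2  0.2  0.4]
[-0.3 -1.1  0.6]
[-0.6 -0.5 -0.4] [-0.1224194  -0.07726201 -0.01970694]
14.475
```

View pics/top3.png

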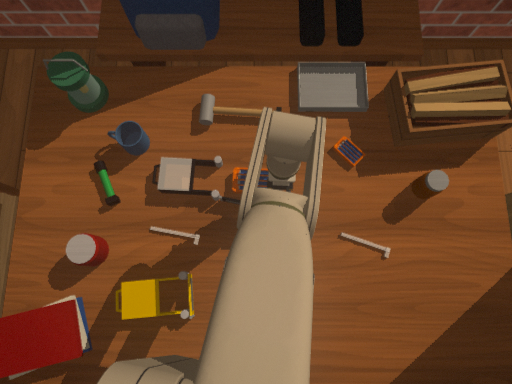

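View pics/side3.png

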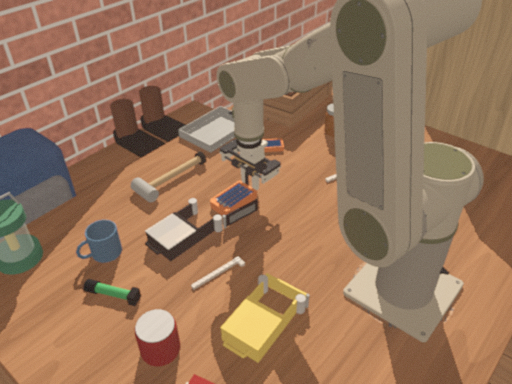

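```bash
python3 - <<'E'
from h import *
# expected
tc=W(-.112,0)
overlay("top","3",tc,TH,(205,145,335,215),6,"pics/ov_t3.png")
overlay("side","3",tc,TH,(170,150,290,250),6,"pics/ov_s3.png")
E
```

```text
(no output)
```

View pics/ov_t3.png

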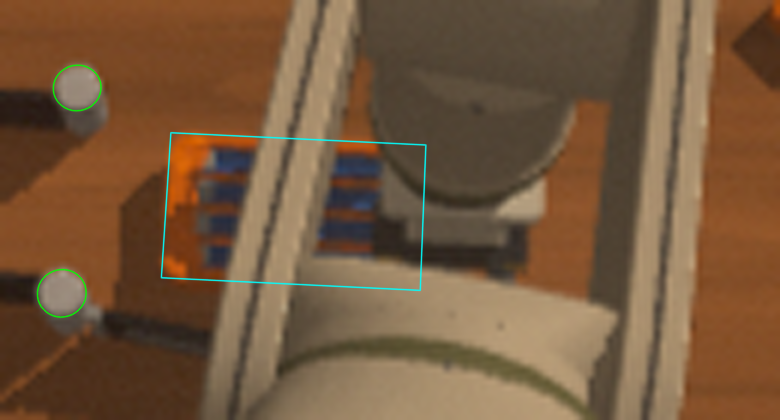

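View pics/ov_s3.png

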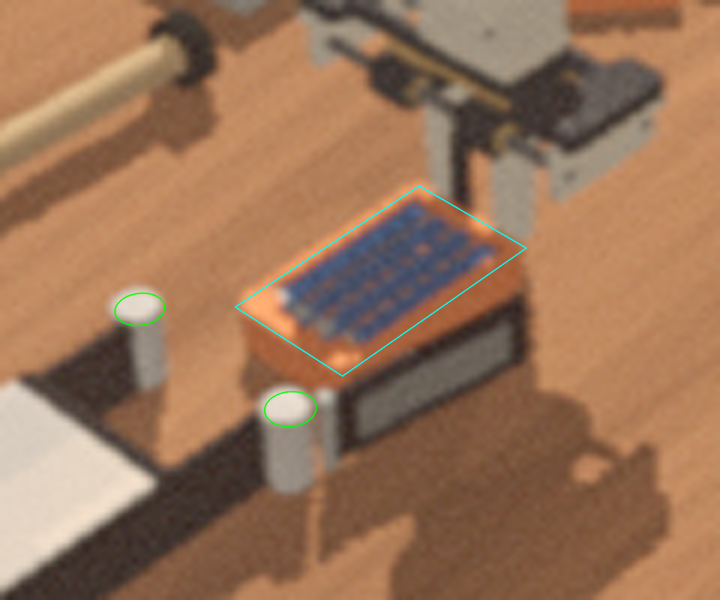

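```bash
python3 - <<'E'
from h import *
off=.0725
for x in np.arange(-.105,-.03,.01):
    arm.servo_line(P(W(x-off,0),.030),.05); f=F(); m=telemetry.read_ft_torque()
    print(round(x,3),f,np.round(m,2),np.round(np.array(inC(telemetry.read_tool_pos()))*1e3,1))
    if np.linalg.norm(f)>12: print("STOP");break
look("4"); print(telemetry.read_time_s())
overlay("top","4",W(x+.002,0),TH,(175,145,305,215),6,"pics/ov_t4.png")
overlay("side","4",W(x+.002,0),TH,(130,160,260,260),6,"pics/ov_s4.png")
E
```

```text
-0.105 [-0.2 -0.5 -0. ] [-0.06 -0.05  0.07] [-176.9    0. ]
-0.095 [-0.4  0.1 -0.5] [-0.02 -0.06 -0.02] [-167.    0.]
-0.085 [-0.7  0.3 -0.1] [-0.04 -0.09 -0.02] [-157.1    0. ]
-0.075 [ 0.7 -0.3 -0.5] [-0.04 -0.07  0.03] [-147.1    0. ]
-0.065 [ 0.2 -0.2  0.3] [-0.05 -0.11 -0.01] [-137.1    0. ]
-0.055 [ 1.1  0.1 -0.6] [-0.05 -0.06 -0.05] [-127.1    0. ]
-0.045 [-0.7 -0.4  0.9] [-0.07 -0.05  0.06] [-117.1    0. ]
-0.035 [-0.6  0.2  0.5] [-0.07 -0.1  -0.07] [-107.1    0. ]
17.375
```

View pics/ov_t4.png

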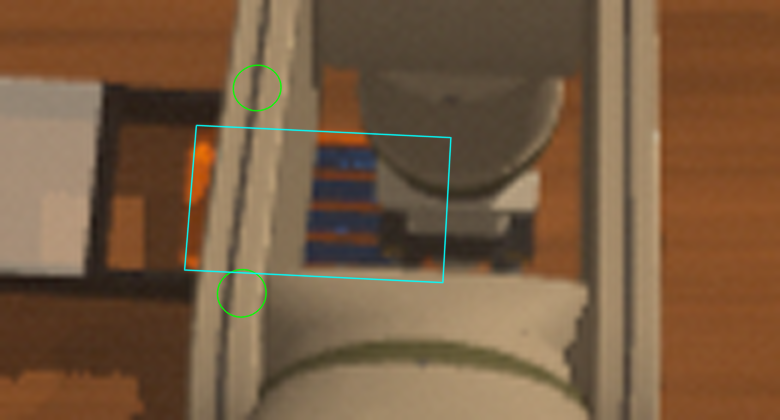

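View pics/ov_s4.png

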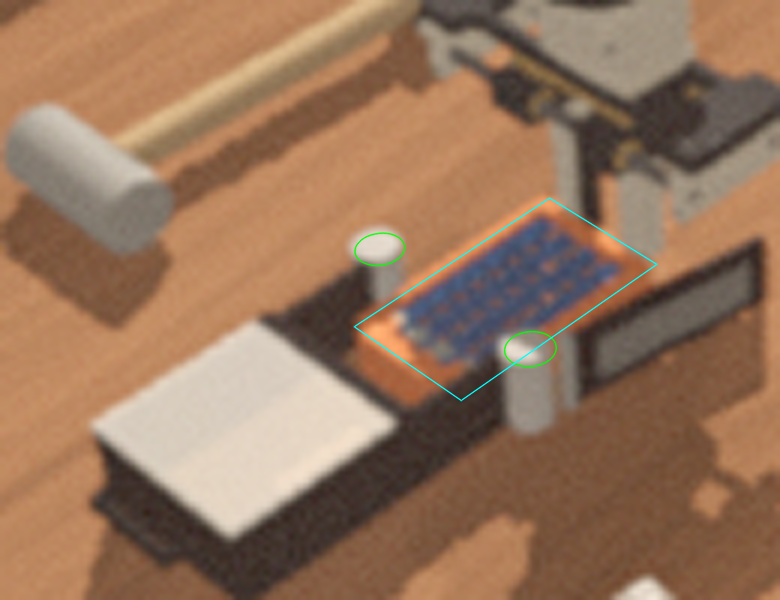

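```bash
python3 - <<'E'
from h import *
off=.0725
for x in np.arange(-.025,.0851,.01):
    arm.servo_line(P(W(x-off,0),.030),.05); f=F(); m=telemetry.read_ft_torque()
    print(round(x,3),f,np.round(np.array(inC(telemetry.read_tool_pos()))*1e3,1))
    if np.linalg.norm(f)>12: print("STOP");break
look("5"); print(telemetry.read_time_s())
overlay("side","5",W(x+.002,0),TH,(130,160,260,260),6,"pics/ov_s5.png")
E
```

```text
-0.025 [-0.2  0.1 -0.4] [-97.1   0. ]
-0.015 [-0.7  0.7 -0.2] [-87.1   0. ]
-0.005 [-1.  -0.4 -0.6] [-77.   0.]
0.005 [0.1 0.  0.2] [-67.1   0. ]
0.015 [-0.6  0.3  0.5] [-57.1   0. ]
0.025 [-0.2  0.2 -0. ] [-47.1   0. ]
0.035 [ 0.5  0.4 -0.3] [-37.1   0. ]
0.045 [0.3 0.1 0.2] [-27.1   0. ]
0.055 [-0.4 -0.4  0.6] [-17.   0.]
0.065 [ 1.3  0.  -0.1] [-7.  0.]
0.075 [-0.8 -0.2  0.2] [3. 0.]
0.085 [ 0.  -0.2 -0.1] [13.  0.]
21.675
```

View pics/ov_s5.png

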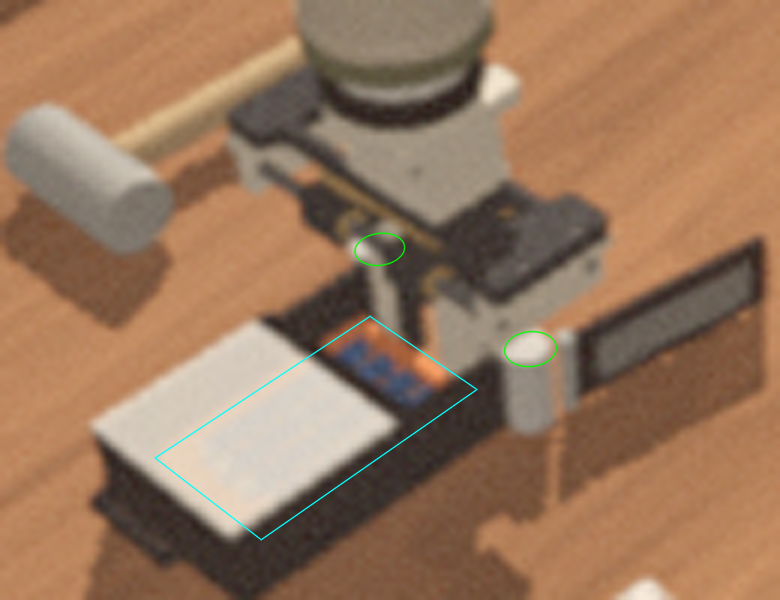

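```bash
cat >> h.py <<'E'
def door_pose(phi,h,r=.08,z=.036):
    d=np.array([-np.sin(phi),-np.cos(phi)]); n=np.array([-np.cos(phi),np.sin(phi)])
    p=np.array([-.017,.062])+r*d+(.003+h)*n
    return P(W(*p),z),Q(TH-np.pi/2-phi)
E
python3 - <<'E'
from h import *
x=telemetry.read_tool_pos(); c=inC(x)
arm.servo_line(P(W(c[0]-.02,0),.030),.1)
arm.servo_line(P(W(c[0]-.03,0),.16),.2)
for phi in(1.72,1.2,.6,0): print(phi,door_pose(phi,.0075),arm.ik(*door_pose(phi,.0075)))
arm.set_gripper(0.0)
p,q=door_pose(1.72,.035); 
arm.movep([p[0],p[1],.16],q)
look("6"); print(telemetry.read_time_s())
E
```

```text
1.72 ([0.46386422631394414, 0.045524528690698424, 0.036], [0.6344017786755322, -0.7730034820188852, 0.0, 0.0]) [-1.22428603e-02 -2.32383623e-02  2.04290230e+00 -4.44089210e-16
  1.12192871e+00  1.75488103e+00]
1.2 ([0.5052572783598535, 0.042754038962905305, 0.036], [0.8118036827947165, -0.5839304587028625, 0.0, 0.0]) [-1.67287794e-02  8.63338656e-02  1.93063014e+00 -4.44089210e-16
  1.12462865e+00  1.23039511e+00]
0.6 ([0.5472633150456131, 0.06533080817426822, 0.036], [0.9481089300120623, -0.31794568220276614, 0.0, 0.0]) [ 2.57840347e-02  1.97827005e-01  1.80686097e+00 -4.44089210e-16
  1.13690468e+00  6.72907925e-01]
0 ([0.5691845903548003, 0.10768261232577225, 0.036], [0.9997224302180006, -0.02355976483361013, 0.0, 0.0]) [ 9.84767520e-02  2.66745668e-01  1.72569338e+00 -4.44089210e-16
  1.14915360e+00  1.45600642e-01]
24.9833
```

View pics/top6.png

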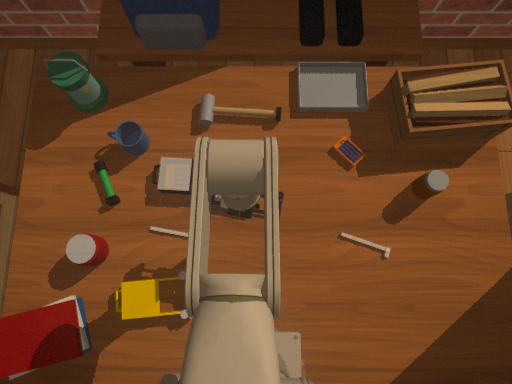

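View pics/side6.png

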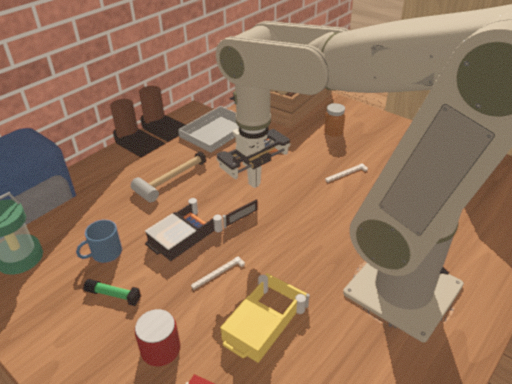

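```bash
python3 - <<'E'
from h import *
t=telemetry.read_tool_pos(); print(t,proj("side",[t[0],t[1],t[2]-.022]))
overlay("side","6",W(.087,0),TH,(140,180,270,270),6,"pics/ov_s6.png")
X=unproj("side",np.load("side6.npy")); im=cv2.imread("pics/side6.png"); b,g,r=[im[...,i].astype(int) for i in range(3)]
s=(X[...,2]>.018)&(X[...,2]<.034)&(r>150)&(r-b>80)&(X[...,1]>.1)&(X[...,1]<.3)&(X[...,0]>.5)&(X[...,0]<.61)
x=X[s]; c=np.array([inC(q) for q in x])*1e3; print(s.sum(),c.min(0),c.max(0),np.percentile(c[:,0],5))
E
```

```text
[0.43713622 0.05099787 0.16010202] [254.75125863 185.60745458]
64 [ 22.96199017 -38.9505661 ] [48.64551199 25.91006527] 24.603591982244883
```

View pics/ov_s6.png

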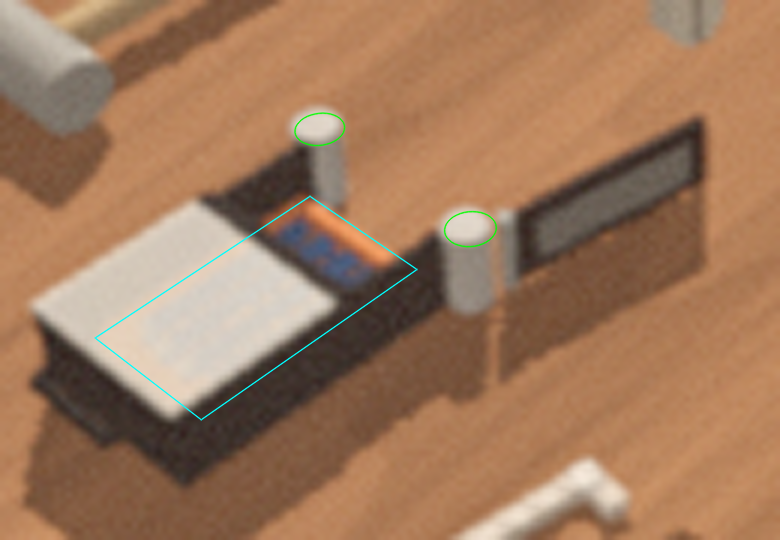

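```bash
python3 - <<'E'
from h import *
p,q=door_pose(1.72,.035)
arm.servo_line(p,.15); print(F())
arm.servo_line(door_pose(1.72,.012)[0],.08); print(F())
for phi in np.arange(1.65,.09,-.08):
    p,q=door_pose(phi,.009); arm.servo_line(p,.06,rot=q); f=F()
    print(round(phi,2),f)
    if np.linalg.norm(f)>10: print("STOP");break
look("7"); print(telemetry.read_time_s())
s=cv2.imread("pics/side7.png"); cv2.imwrite("pics/c7.png",cv2.resize(s[150:270,140:280],None,fx=5,fy=5,interpolation=cv2.INTER_CUBIC))
E
```

```text
[-0.9 -0.4  0.3]
[0.1 0.1 0.1]
1.65 [-0.5 -0.4 -1. ]
1.57 [-0.5  0.4 -0.2]
1.49 [-0.1 -0.4  0. ]
1.41 [ 0.2  0.2 -0.5]
1.33 [-0.4 -0.  -0. ]
1.25 [-0.  -0.6 -0.6]
1.17 [ 0.1  0.5 -0.7]
1.09 [-0.   0.3  0.2]
1.01 [-1.  -0.7  0.5]
0.93 [-1.  -0.2  0. ]
0.85 [-0.2 -0.9 -0.4]
0.77 [ 0.1  0.4 -0.5]
0.69 [-0.9 -0.8  0.2]
0.61 [ 0.9 -0.3  0.2]
0.53 [-1.1  0.3  0.3]
0.45 [-0.1 -0.4  0.6]
0.37 [-0.5 -0.7 -0.2]
0.29 [-0.3 -0.2  0.6]
0.21 [-0.1 -1.  -0.1]
0.13 [-0.1 -0.7 -0.3]
31.6917
```

View pics/c7.png

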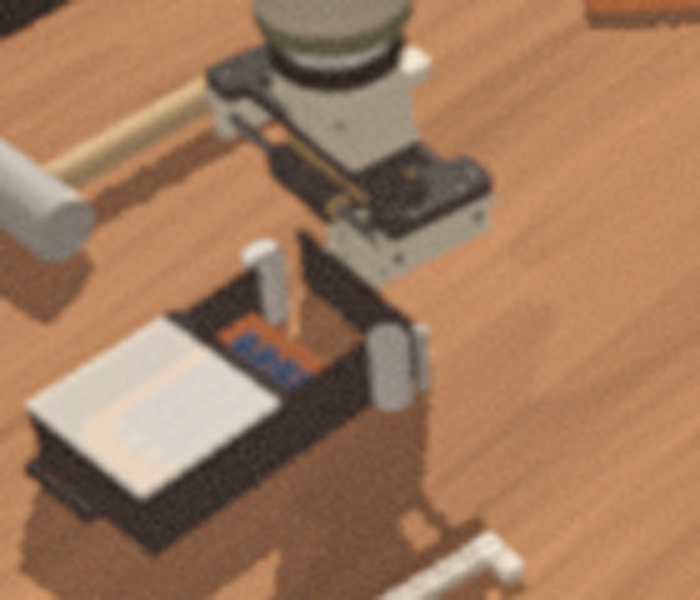

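```bash
python3 - <<'E'
from h import *
for phi in(.08,.04,.02,0):
    p,q=door_pose(phi,.009); arm.servo_line(p,.04,rot=q); f=F(); print(phi,f)
    if np.linalg.norm(f)>5: break
else:
    for h in np.arange(.008,-.004,-.001):
        arm.servo_line(door_pose(0,h)[0],.01); f=F(); print(round(h,3),f)
        if f[1]<-5 or np.linalg.norm(f)>6: break
look("8"); print(telemetry.read_time_s(),telemetry.read_tool_pos())
s=cv2.imread("pics/side8.png"); cv2.imwrite("pics/c8.png",cv2.resize(s[150:270,140:280],None,fx=5,fy=5,interpolation=cv2.INTER_CUBIC))
E
```

```text
0.08 [-0.5  0.5 -0.5]
0.04 [-0.  -0.2 -0.4]
0.02 [-0.   0.3 -0.1]
0 [-0.5 -4.9  1.6]
32.7917 [0.56901795 0.10509724 0.03598193]
```

View pics/c8.png

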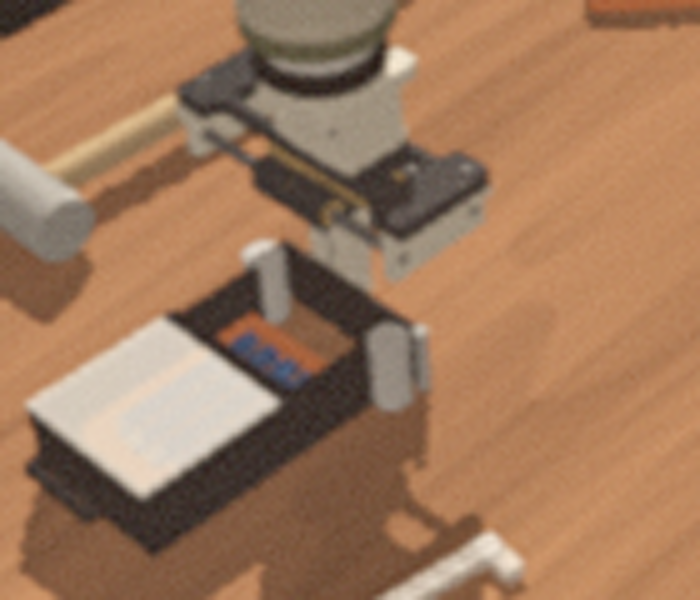

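```bash
python3 - <<'E'
from h import *
for h in(.0087,.0084,.008):
    arm.servo_line(door_pose(0,h)[0],.01); arm.wait(.1); f=F(); print(h,f)
    if np.linalg.norm(f)>12: break
arm.servo_line(door_pose(0,.05)[0],.05); print(F())
p,q=door_pose(0,.06); arm.servo_line([p[0],p[1],.2],.2)
arm.movej([-1.341,.13,1.488,0,1.523,-.085])
look("9"); print(telemetry.read_time_s())
for n,b in(("side",(130,170,270,270)),("top",(145,145,275,225))):
    s=cv2.imread(f"pics/{n}9.png"); overlay(n,"9",W(.087,0),TH,b,5,f"pics/c9{n}.png")
X=unproj("top",np.load("top9.npy")); p=cv2.imread("pics/top9.png").max(-1)
C=np.einsum('ijk,kl->ijl',X[...,:2]-C0,np.stack([CX,CY],1))
s=(C[...,0]>-.05)&(C[...,0]<-.012)&(abs(C[...,1])<.075)&(X[...,2]>.035)&(X[...,2]<.055)
for y in np.arange(-.06,.06,.02):
    m=s&(abs(C[...,1]-y)<.01); print(round(y,2),m.sum(),C[m].mean(0) if m.any() else None)
E
```

```text
0.0087 [-0.8 -6.3  2.3]
0.0084 [-1.9 -7.1  2.2]
0.008 [-1.7 -9.7  2.2]
[-0.4 -1.4  0.6]
38.5
-0.06 4 [-0.01836031 -0.05346457]
-0.04 17 [-0.01817046 -0.03995355]
-0.02 14 [-0.01802094 -0.02098356]
0.0 17 [-0.01750106 -0.00023322]
0.02 15 [-0.01763329  0.01944701]
0.04 17 [-0.0173435   0.03997298]
```

View pics/c9top.png

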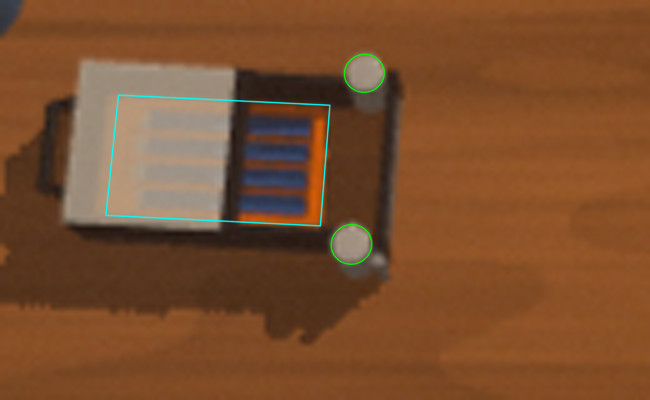

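View pics/c9side.png

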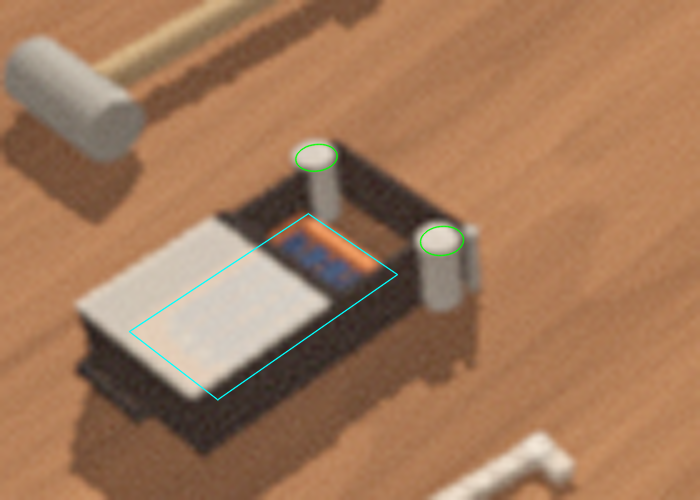

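View pics/top9.png

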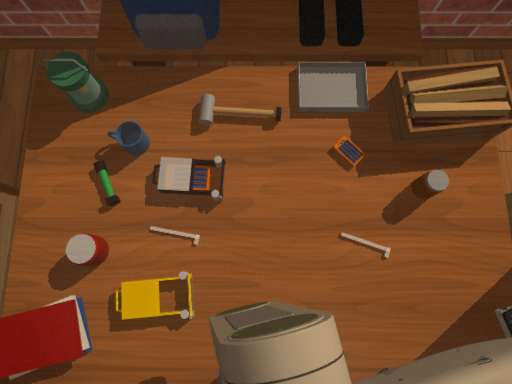

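In the final pictures the door lies straight across both posts, along (222,160)–(220,198) in the top view. The tray's tail, at about (210,178), is clear of the posts. The bystanders are where they started.

```bash
python3 -c "
from plant import *
print(telemetry.read_contact_force()); job.hand_in(); print(telemetry.read_time_s())"
```

```text
[-0.05951375  0.64217011 -0.07698916]
the job is handed in; nothing more can be done
the job is handed in; nothing more can be done
```

The orange tray is inside the black case with its tail past both posts, and the swing door is shut. I handed the job in shortly after 38.5 s on the robot clock, with the arm back at its start pose and touching nothing.

**How it went:** I nudged the larger tray about 20 mm sideways onto the case axis. Then I pushed it nose first with two spread fingers on its tail, and swung the door shut with the gripper closed. Contact force stayed around 1 N while the tray slid. It rose to about 10 N only when the door pressed on its stop.

**Last checks:**
- **Tray:** its tail is about 23 mm inside the doorway line; the posts end at 12 mm.
- **Door:** the panel lies at about x = −17.5 to −18 mm across its width, which puts it within about 0.02 rad of shut.
- **Bystanders:** everything else looks where it was in the first picture. I compared this by eye and did not measure it.

**Disagreements:**
- **Sideways push:** the tray ended about 3 mm further over than planned, so I trusted the camera and corrected for it during the main push.
- **Side camera:** it placed the post tops about 1 mm from where the top camera did.

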